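# Draw the drip plate out from under two stacked jars

## Robot

A 6-joint arm with a two-finger parallel gripper is mounted at the origin on a cart in front of the work surface, level with it; the furniture and walls round the work are solid. World frame = base frame: x ahead of the robot, y to its left, z up, the work surface at z = 0. Lengths are in m, angles in rad, forces in N, time in s.
With the tool pointing down it reaches from about 0.375 to 0.9 m from the base axis. Payload 3.1 kg.
Tool frame: the origin (TCP) lies on the centre line of the jaws, within the pads' length; the fingertips stand 11 mm ahead of it and the grasp point (between the pads) lies 8 mm behind it; x points along the fingers, y is the direction in which the jaws open and shut, and the axes are right-handed (so a half turn about x gives the same grasp; the last joint's range is limited). The gripper opens to 87 mm and grips with 3 to 60 N. Pads are 19 mm wide; open, the fingers measure 117 mm over their backs; the gripper's body (75 mm by 190 mm) begins 51 mm behind the grasp point.
Start: joints at [-1.292, 0.527, 1.433, -0, 1.181, -0.178], TCP at [0.276, -0.561, 0.234] pointing down, gripper open.
Joint ranges: [-3.08, 3.08], [-0.75, 2.2], [0.22, 2.44], [-1.43, 4.57], [0, 2.65], [-2.85, 2.85]. Speed limits (rad/s): [2.79, 2.79, 3.14, 3.14, 3.14, 3.14].

## Interface

Orientations are given as a unit quaternion [x, y, z, w].
In Python, from rig import robot, camera, camera_info gives the robot as it stands.
- The arm moves only by the shell command python3 -m inch 'ROWS' [FORCE]. ROWS is JSON, a list that holds one entry, the list of rows, each a list of 5 numbers: the shift along the tool's x, y, z in cm, then the turn about the tool's x in rad, then the opening, from 0 (shut) to 1 (fully open). A call has 1 to 8 rows; each row shifts and turns the pose as measured when the row begins, along the tool's axes as they then stand; what a row does not reach is not made up. A row lasts 1/12 s, in which the tool goes at most 41.7 mm and 7.16 degrees, less where a joint would pass 70% of its speed; a pose out of reach is approached as far as the arm can. A call with a gripper value outside its range is refused whole. The fingers move at their own pace and stop on an object; FORCE is the grip in N (left out, the last holds). Time passes only in rows, so rows that do not move let the fingers close. It gives the time, the measured TCP pose, the force and the opening at its end, in the units of the state.
- robot.get_obs(): the state, without advancing time (a new reading comes with each control period).
- camera(name): name is "scene" or "top" or "wrist"; returns the picture (400x640x3 uint8, red, green, blue); there is no depth.
- camera_info(name): a dict with "camera_matrix" (3x3 intrinsics, pixels), "dist" ([k1, k2, p1, p2, k3] as OpenCV has them; the pictures are not rectified), "rvec" (rotation vector, rad) and "tvec" (3), from world to camera coordinates, as OpenCV has them. Camera axes: x right, y down, z forward; pixel columns grow to the right and rows downward; lengths in m; the calibration is good to about 2 mm. A picture is of the moment at which its call begins: read the wrist's pose just before it. camera_info takes no time and is no camera call; for the wrist camera it gives the pose at the moment of the call.
- robot.hand_in(): hands the job in, once; it reports no verdict.
The state is a dict: "time": time; "q": joint angles; "joint_velocities": joint speeds; "joint_torque": joint torques, N m; "position": TCP position; "tool_rot": TCP orientation; "ft_force": force on the tool from outside, world axes, zero at the start; "moment": the same for the moment, N m; "grip_width": finger opening in m.
Only numpy, scipy, OpenCV 4.12 (cv2) and the standard library are available. Lean on these libraries where they do the work, as an engineer would, in place of code of your own. Each camera call takes 0.05 s, during which the arm holds its last target. There are 200 camera calls.

## Task

Take the flat metal drip plate by its round knob and draw it slowly along its guides, right out from under the two stacked glass jars, then leave it lying flat on the table, let go of, a finger's width or more clear of the stand. The jars must stay upright one on the other and settle onto the floor of the stand behind its stop roller, as may the eraser beside them; do not touch them. Feel your way and do not force the plate against its guides: they give a little on their rubber mounts, and must never be pushed or dragged more than 1.5 mm from their place. Leave the other things where they are.

Things in the scene. Friction and masses are not known exactly. Their poses are not given: they have to be found in the camera images.
- knob: Round upright steel knob on the loose drip plate; origin on its axis. Grip part 20 mm across, from 4 mm below the origin to 14 mm above (rounded top at 17); below it a 15 mm neck; the plate's top is 16 mm below the origin. It spins freely about the vertical, so its yaw tells nothing of how the plate lies; z is the plate's normal. Origin 22 mm above the table at the start, 19 mm once the plate lies on it.
- knob_foot (a point): Foot of the knob, 16 mm below its origin, on top of the drip plate: a plain pale aluminium sheet 142 x 100 x 2.5 mm, the last 24 mm bevelled thin, 0.17 kg in all. The knob stands on its middle line, 12 mm from the front edge and 130 mm from the rear edge. Led slowly, the plate slides straight out along its rails, knob first, with 1 to 4 N of friction; its rear edge leaves the stand after 86 mm. Yaw means nothing here either.
- low_jar: Lower of two stacked lidded glass jars, 34 mm across, 52 mm high, 75 to 120 g; origin under its centre. It stands on the plate, 87 to 91 mm behind the knob along the plate but 20 to 30 mm left or right of its middle line (a small eraser lies on the other side), so the plate slides 12 to 20 degrees off the line from jar to knob, to one side or the other. See which, or feel it, and follow the rails by feel.
- top_jar: Upper jar, same size, lighter, loose on the lower one's lid; origin under its centre. Both stand in the dark steel stand fixed to the table: its deck has a 3 mm floor 88 mm long, two rails 12 mm high beside the plate (0.75 mm play each side; led over 2 mm off the line, the plate wedges), and a free-turning 10 mm stop roller, 8.5 to 18.5 mm above the table, over the plate between knob and jars, 8 to 10 mm before the lower jar.
- deck (a joint): How far the stand's deck (floor, rails, stop roller: one piece) is pulled along with the plate on its rubber mounts, in m; 0 at rest, positive the way the plate is drawn. It gives 1 mm for each 6 N and springs back. A free plate pulls it 0.2 to 0.8 mm, a wedged one much more; over 1.5 mm (9 N) either way is too hard: ease the knob sideways instead of pulling on.
- mount (a joint): How far the same deck is pushed sideways, square to the rails, in m; 0 at rest, positive to the right for one who faces the way the plate is drawn. Again 1 mm for each 6 N of side force from the plate, and over 1.5 mm (9 N) either way is too hard; 3 N sideways is ample.
- mix_cup: Bystander: white mixing cup, 60 mm across, 42 mm high, origin under its centre. Leave alone.
- paint_bottle: Bystander: paint bottle with nozzle, 34 mm across, 102 mm high, origin under its centre. Leave alone.
- sanding_block: Bystander: sanding block, 46 x 86 x 25 mm, origin under its centre. Leave alone. (A black air hose up to 20 mm high is fixed to the table round the work; the free table for the plate lies to the robot's right, where the knob end points.)
Things that resemble listed ones, but are neither listed nor needed, are in the scene too. What is shaped like the top_jar but green or red is not meant.

How it is judged:
On the way:
1. the plate, taken by its knob, has been drawn out from under the jars (80 mm) (distance of knob from where it was at the start of the episode above 0.08 m and contact force between the fingers and knob above 0.2 N), for 0.05 s.
At the end, for the whole second after the job is handed in: The plate lies flat on the table with its knob over 174 mm from the lower jar (8 mm or so clear of the stand); the lower jar stands upright on the stand's floor within 30 mm of its start, and the upper one upright on it, within 10 mm of its centre (horizontal distance between knob and low_jar above 0.174 m and height (world z) of knob below 0.021 m and angle between knob's own z axis and vertical below 0.015 rad and height (world z) of low_jar between 0.001 and 0.004 m and angle between each of low_jar, top_jar's own z axis and vertical below 0.06 rad and distance of low_jar from where it was at the start of the episode below 0.03 m and height (world z) of top_jar above 0.052 m and horizontal distance between top_jar and low_jar below 0.01 m); the robot touches nothing.
It fails at once if the guides are pushed or dragged more than 1.5 mm on their mounts (9 N) (value of joint any of deck, mount above 0.0015 m or value of joint any of deck, mount below -0.0015 m).
It fails at once if a jar tips over (angle between any of low_jar, top_jar's own z axis and vertical above 0.35 rad).
It fails at once if the robot touches a jar (contact force between any of the fingers, the arm and low_jar above 0.5 N or contact force between any of the fingers, the arm and top_jar above 0.5 N).
It fails at once if a bystander is moved by over 20 mm (distance of any of mix_cup, paint_bottle, sanding_block from where it was at the start of the episode above 0.02 m).
It also fails if it takes over 62 s, if anything falls off the work surface, if the arm or the gripper's body presses on something with over 40 N, if the wrist force passes 120 N, or if a joint passes its speed limit or range.

## Working session

There is one attempt and no reset: what is moved stays moved. The work goes in short steps, Python scripts to look and compute and a shell command to move; the robot and the scene stay as the last step left them, time stands still between calls to the robot, and variables do not carry over. Pictures are saved under pics/ and viewed, about 8 in all and at most 12, crops included, and the job is handed in when it is done.

```bash
mkdir -p pics; ls; python3 - <<'E'
from rig import robot,camera,camera_info
import cv2,numpy as np
o=robot.get_obs();print({k:np.round(v,3) for k,v in o.items()})
for n in("scene","top"):
    im=camera(n);cv2.imwrite(f"pics/{n}0.png",im[:,:,::-1])
    c=camera_info(n);print(n,{k:np.round(v,3).tolist() for k,v in c.items()})
E
```

```text
pics
{'time': np.float64(0.0), 'q': array([-1.293,  0.528,  1.434, -0.   ,  1.181, -0.179]), 'joint_velocities': array([ 0.   ,  0.001, -0.001, -0.   , -0.001,  0.001]), 'joint_torque': array([-1.0000e-03, -4.4005e+01, -1.7659e+01,  6.3000e-02,  5.8000e-02,
       -0.0000e+00]), 'position': array([ 0.275, -0.56 ,  0.233]), 'tool_rot': array([-0.689, -0.161,  0.689, -0.159]), 'ft_force': array([ 0.292, -0.55 , -0.223]), 'moment': array([0.039, 0.014, 0.037]), 'grip_width': np.float64(0.087)}
scene {'camera_matrix': [[467.322, 0.0, 312.161], [0.0, 467.322, 197.811], [0.0, 0.0, 1.0]], 'dist': [-0.0, 0.0, 0.0, 0.0, 0.0], 'rvec': [1.939, -0.555, 0.357], 'tvec': [-0.523, 0.104, 0.832]}
top {'camera_matrix': [[382.955, 0.0, 324.152], [0.0, 382.955, 202.902], [0.0, 0.0, 1.0]], 'dist': [-0.092, 0.0, 0.0, 0.0, 0.0], 'rvec': [2.091, -2.147, 0.22], 'tvec': [-0.131, 0.522, 0.819]}
```

View pics/scene0.png

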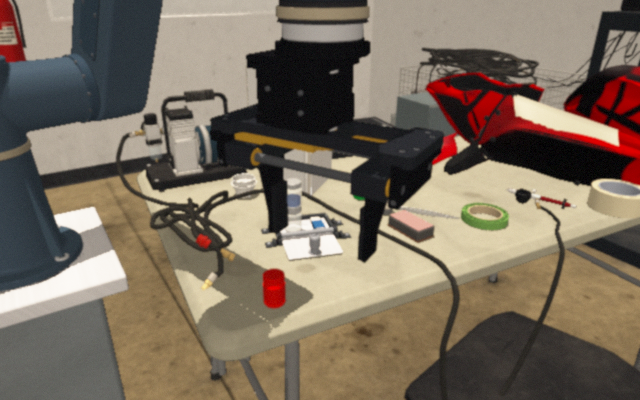

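View pics/top0.png

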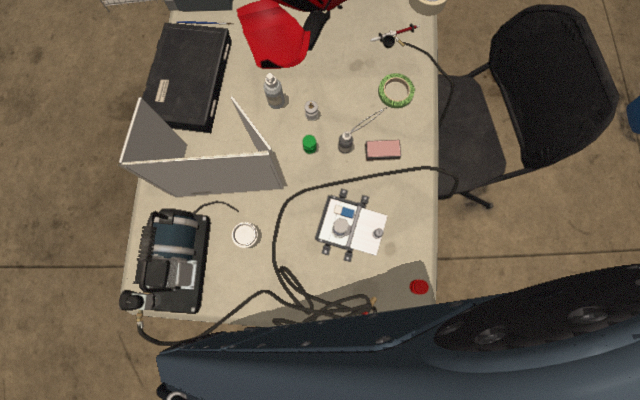

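```bash
cat > h.py <<'E'
import cv2,numpy as np
from rig import robot,camera,camera_info
from scipy.spatial.transform import Rotation as R
def ray(n,uv,c=None):
    c=c or camera_info(n);K,d=np.array(c["camera_matrix"]),np.array(c["dist"])
    p=cv2.undistortPoints(np.array([[uv]],float),K,d)[0,0]
    M=cv2.Rodrigues(np.array(c["rvec"],float))[0];t=np.array(c["tvec"],float).ravel()
    return -M.T@t,M.T@np.array([p[0],p[1],1])
def onplane(n,uv,z,c=None):
    o,d=ray(n,uv,c);return o+d*(z-o[2])/d[2]
def st():
    o=robot.get_obs();print("t",round(float(o["time"]),2),"pos",np.round(o["position"],4),"F",np.round(o["ft_force"],2),"w",round(float(o["grip_width"]),4));print("axes\n",R.from_quat(o["tool_rot"]).as_matrix().round(3));return o
E
python3 - <<'E'
from h import *
st()
a=cv2.imread("pics/top0.png")[180:270,305:400];cv2.imwrite("pics/topc.png",cv2.resize(a,None,fx=6,fy=6,interpolation=cv2.INTER_CUBIC))
for n,u,z in[("knob",(378,232),.036),("lid",(342,227),.108),("c1",(387,211),.006),("c2",(380,254),.006)]:print(n,onplane("top",u,z).round(4))
print("scene knob",onplane("scene",(315,238),.036).round(4))
E
```

```text
t 0.1 pos [ 0.2755 -0.5603  0.2327] F [-0.6  -0.73  0.9 ] w 0.0873
axes
 [[-0.001  0.441 -0.897]
 [ 0.002 -0.897 -0.441]
 [-1.    -0.002 -0.   ]]
knob [ 0.4509 -0.267   0.036 ]
lid [ 0.4549 -0.1809  0.108 ]
c1 [ 0.5045 -0.2958  0.006 ]
c2 [ 0.4025 -0.2734  0.006 ]
scene knob [ 0.4494 -0.278   0.036 ]
```

View pics/topc.png

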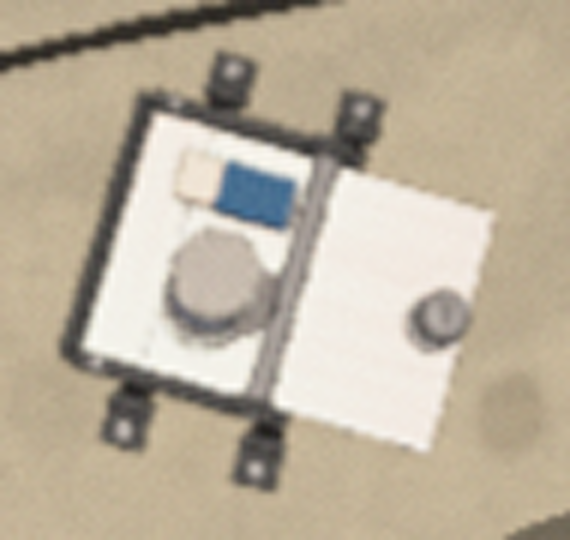

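The top crop shows the stand with its four rubber mounts, and the plate's front corners at crop (493,212) and (430,450). The knob is at (440,318), the grey lid at (215,280), with the blue eraser on the other side and the roller between. Possible confusions: the knob at top (378,233) versus the small grey items at (345,142) and (312,108); the stacked jars at (342,228) versus the green jar (309,144) and the red one (419,287). I choose the stack on the plate and the knob on the plate.

```bash
python3 - <<'E'
from h import *
c=camera_info("top")
P=lambda u,v,z:onplane("top",(305+(u+.5)/6-.5,180+(v+.5)/6-.5),z,c)
A,B,C,D=P(335,167,.006),P(493,212,.006),P(270,407,.006),P(430,450,.006)
print(np.array([A,B,C,D]).round(4),"width",np.linalg.norm(B-D))
an=lambda d:np.degrees(np.arctan2(d[0],-d[1]))
print("edge angs",an(B-A),an(D-C),"front",an(np.array([-(B-D)[1],(B-D)[0],0])*-1), "rear frame",an(np.array([-(P(150,97,.015)-P(68,355,.015))[1],(P(150,97,.015)-P(68,355,.015))[0],0])*-1))
k=P(441,316,.037);j=P(215,278,.110);print("knob",k,"jar",j,"d",np.linalg.norm((k-j)[:2]),"ang jar->knob",an(k-j))
print("table edge",onplane("top",(437,200),0,c),onplane("top",(437,270),0,c),"red",onplane("top",(419,287),.05,c))
# centre-line check: knob vs mid of front edge
m=(B+D)/2;print("mid front",m)
E
```

```text
[[ 0.5149 -0.2324  0.006 ]
 [ 0.495  -0.2947  0.006 ]
 [ 0.42   -0.2026  0.006 ]
 [ 0.4014 -0.2645  0.006 ]] width 0.09829869498468043
edge angs -17.731760606543943 -16.70564815680502 front -17.845941877010002 rear frame -18.927096466865873
knob [ 0.45019828 -0.2669857   0.037     ] jar [ 0.45698608 -0.17756334  0.11      ] d 0.08967961232348944 ang jar->knob -4.340834398359584
table edge [ 0.52943866 -0.42152503  0.        ] [ 0.36087568 -0.40777834  0.        ] red [ 0.32431105 -0.34968786  0.05      ]
mid front [ 0.44818877 -0.27960222  0.006     ]
```

```bash
python3 -m inch '[[[0.5,-2.2,-3.3,0,1],[0.5,-2.2,-3.3,0,1],[0.5,-2.2,-3.3,0,1],[0.5,-2.2,-3.3,0,1],[0.5,-2.2,-3.3,0,1],[0.5,-2.2,-3.3,0,1],[0.5,-2.2,-3.3,0,1],[0.5,-2.2,-3.3,0,1]]]'; python3 -m inch '[[[0,0,0,-0.115,0.6],[0,0,0,-0.115,0.6],[0,0,0,-0.115,0.6],[0,0,0,-0.115,0.6],[0,0,0,-0.115,0.6],[0,0,0,-0.115,0.6],[0,0,0,-0.115,0.6],[0,0,0,0,0.6]]]'; python3 -c "from h import *;st()"
```

```text
time: 0.77
position: [0.4364, -0.2861, 0.1878]
tool_rot: [-0.689, -0.153, 0.691, -0.156]
ft_force: [1.5, -0.8, -0.2]
grip_width: 0.0872
time: 1.43
position: [0.4379, -0.2708, 0.1834]
tool_rot: [-0.562, -0.432, 0.564, -0.424]
ft_force: [0.8, 0.3, -0.4]
grip_width: 0.053
t 1.43 pos [ 0.4379 -0.2708  0.1834] F [ 0.83  0.3  -0.4 ] w 0.053
axes
 [[-0.01   0.964 -0.267]
 [ 0.008 -0.267 -0.964]
 [-1.    -0.012 -0.005]]
```

```bash
python3 -m inch '[[[2.0,0.5,-0.3,0.018,0.6],[2.0,0.4,-0.2,0.018,0.6],[2.0,0.2,0,0,0.6],[0,0,0,0,0.6],[0,0,0,0,0.6]]]'; python3 - <<'E'
from h import *
st()
c=camera_info("wrist");print({k:np.round(v,4).tolist() for k,v in c.items()})
im=camera("wrist");cv2.imwrite("pics/w1.png",im[:,:,::-1])
K=cv2.projectPoints(np.array([[.4502,-.267,.039],[.457,-.1776,.107]]),np.array(c["rvec"]),np.array(c["tvec"]),np.array(c["camera_matrix"]),np.array(c["dist"]))[0];print(K)
E
```

```text
time: 1.85
position: [0.4503, -0.2693, 0.1221]
tool_rot: [-0.573, -0.416, 0.575, -0.41]
ft_force: [0.1, -0.6, 0.8]
grip_width: 0.0523
t 1.85 pos [ 0.4503 -0.2693  0.1221] F [ 0.11 -0.62  0.83] w 0.0523
axes
 [[-0.008  0.948 -0.318]
 [ 0.006 -0.318 -0.948]
 [-1.    -0.01  -0.003]]
{'camera_matrix': [[275.8241, 0.0, 319.6241], [0.0, 275.8241, 203.1197], [0.0, 0.0, 1.0]], 'dist': [0.0002, 0.0, 0.0, 0.0, 0.0], 'rvec': [-2.8347, 0.4574, 0.0776], 'tvec': [-0.5112, -0.114, 0.2572]}
[[[319.53432744 208.67040628]]

 [[279.76718787  96.26740934]]]
```

View pics/w1.png

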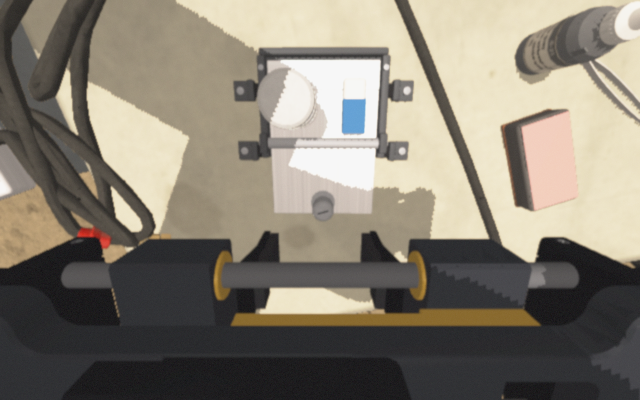

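The wrist view shows the knob top at (322,207), jar stack at (288,98), blue eraser at (353,112), plate front corners (274,213) and (373,212), and the rear wall from (262,50) to (388,49).

```bash
python3 - <<'E'
from h import *
c=camera_info("wrist");im=cv2.imread("pics/w1.png")
P=lambda u,v,z:onplane("wrist",(u,v),z,c)
print("knob",P(322,206.5,.037),"base front corners",P(274,213,.006),P(373,212,.006))
an=lambda d:np.degrees(np.arctan2(d[0],-d[1]))
f=P(373,212,.006)-P(274,213,.006);print("w",np.linalg.norm(f),"ang",an(np.array([f[1],-f[0],0])))
r=P(388,49,.015)-P(261,50,.015);print("rear",np.linalg.norm(r),an(np.array([r[1],-r[0],0])))
m=P(400,150,.01)-P(249,151,.01);print("mounts",an(np.array([m[1],-m[0],0])));m=P(401,90,.01)-P(245,91,.01);print(an(np.array([m[1],-m[0],0])))
m1=(P(400,150,.01)+P(249,151,.01))/2-(P(401,90,.01)+P(245,91,.01))/2;print("centreline",an(m1))
a=im[40:240,230:430];cv2.imwrite("pics/w1c.png",cv2.resize(a,None,fx=3,fy=3,interpolation=cv2.INTER_CUBIC))
E
```

```text
knob [ 0.45243547 -0.26617496  0.037     ] base front corners [ 0.40088386 -0.26608463  0.006     ] [ 0.49681684 -0.29651501  0.006     ]
w 0.1006436613569436 ang -17.599266274818866
rear 0.1068197616842169 -18.13303292554441
mounts -17.970756365444668
-18.121760628993076
centreline -16.682411382467908
```

View pics/w1c.png

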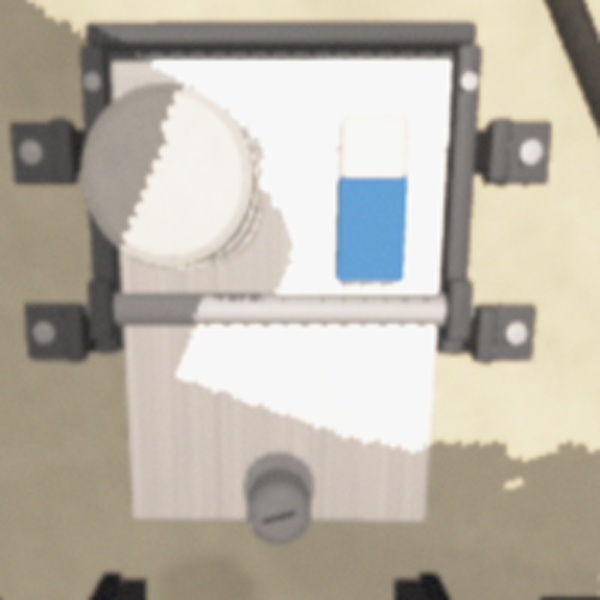

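```bash
python3 -m inch '[[[2.0,0.1,-0.1,-0.012,0.6],[2.0,0,0,0,0.6],[2.0,0,0,0,0.6],[2.0,0,0,0,0.6],[1.0,0,0,0,0.6],[0.5,0,0,0,0.6],[0,0,0,0,0.6]]]'; python3 -c "from h import *;st()"
```

```text
time: 2.48
position: [0.4557, -0.2734, 0.0322]
tool_rot: [-0.573, -0.412, 0.573, -0.417]
ft_force: [-0.3, -0.7, 0.3]
grip_width: 0.0521
t 2.48 pos [ 0.4557 -0.2734  0.0322] F [-0.3  -0.69  0.31] w 0.0521
axes
 [[ 0.004  0.95  -0.312]
 [-0.005 -0.312 -0.95 ]
 [-1.     0.005  0.004]]
```

```bash
python3 -m inch '[[[0.5,-0.25,-0.2,0,0.6],[0.5,-0.25,-0.2,0,0.6],[0.1,0,0,0,0.6],[0,0,0,0,0.6]]]'; python3 -c "from h import *;st()"
```

```text
time: 2.82
position: [0.4535, -0.2691, 0.0233]
tool_rot: [0.573, 0.41, -0.573, 0.419]
ft_force: [0.3, 0.4, -0.3]
grip_width: 0.0521
t 2.82 pos [ 0.4535 -0.2691  0.0233] F [ 0.35  0.44 -0.3 ] w 0.0521
axes
 [[ 0.008  0.95  -0.313]
 [-0.009 -0.313 -0.95 ]
 [-1.     0.011  0.006]]
```

```bash
python3 -m inch '[[[0,0,0,0,0.35],[0,0,0,0,0.35],[0,0,0,0,0.28],[0,0,0,0,0.28]]]' 3; python3 -m inch '[[[0,0,0,0,0.25],[0,0,0,0,0.25],[0,0,0,0,0.22],[0,0,0,0,0.22],[0,0,0,0,0.18],[0,0,0,0,0.18]]]' 3;python3 -c "from h import *;st()"
```

```text
time: 3.15
position: [0.4541, -0.2695, 0.0246]
tool_rot: [0.573, 0.409, -0.572, 0.42]
ft_force: [0.5, -0.3, -0.2]
grip_width: 0.0333
time: 3.65
position: [0.4536, -0.2692, 0.0248]
tool_rot: [0.573, 0.41, -0.572, 0.419]
ft_force: [0.3, -0.4, -0.0]
grip_width: 0.02
t 3.65 pos [ 0.4536 -0.2692  0.0248] F [ 0.3  -0.42 -0.03] w 0.02
axes
 [[ 0.009  0.95  -0.313]
 [-0.01  -0.313 -0.95 ]
 [-1.     0.011  0.007]]
```

```bash
python3 -m inch '[[[0,0,0,0,0.15],[0,0,0,0,0.15],[0,0,0.05,0,0.15],[0,0,0.05,0,0.15],[0,0,0.05,0,0.15],[0,0,0.05,0,0.15]]]' 15; python3 -m inch '[[[0,0,0.06,0,0.15],[0,0,0.06,0,0.15],[0,0,0.06,0,0.15],[0,0,0.06,0,0.15]]]';python3 -c "from h import *;st()"
```

```text
time: 4.15
position: [0.4529, -0.2699, 0.0247]
tool_rot: [0.574, 0.41, -0.572, 0.418]
ft_force: [-0.1, 2.8, 0.2]
grip_width: 0.0193
time: 4.48
position: [0.452, -0.2715, 0.0245]
tool_rot: [0.574, 0.411, -0.572, 0.418]
ft_force: [0.5, 2.0, -0.0]
grip_width: 0.0191
t 4.48 pos [ 0.452  -0.2715  0.0245] F [ 0.54  2.   -0.04] w 0.0191
axes
 [[ 0.008  0.95  -0.313]
 [-0.007 -0.313 -0.95 ]
 [-1.     0.009  0.004]]
```

```bash
cat >> h.py <<'E'
def pr():
    o=robot.get_obs();a=np.radians(17.8);d=np.array([-np.sin(a),-np.cos(a)]);s=np.array([np.cos(a),-np.sin(a)])
    p=(np.array(o["position"])[:2]-[.4530,-.2690])*1000;f=np.array(o["ft_force"])[:2]
    y=R.from_quat(o["tool_rot"]).as_matrix()
    print("t %.2f along %.1f lat %.1f mm  Falong %.1f Flat %.1f Fz %.1f z %.1f ang %.1f w %.1f tilt %s"%(o["time"],p@d,p@s,f@d,f@s,o["ft_force"][2],o["position"][2]*1e3,np.degrees(np.arctan2(-y[0,2],-y[1,2])),o["grip_width"]*1e3,y[2,1:].round(3)))
E
for i in 1; do python3 -c "from h import *;pr()"; done
python3 -m inch '[[[0,0,0.06,0,0.15],[0,0,0.06,0,0.15],[0,0,0.06,0,0.15],[0,0,0.06,0,0.15],[0,0,0.06,0,0.15],[0,0,0.06,0,0.15]]]' >/dev/null;python3 -c "from h import *;pr()"
python3 -m inch '[[[0,0,0.06,0,0.15],[0,0,0.06,0,0.15],[0,0,0.06,0,0.15],[0,0,0.06,0,0.15]]]'>/dev/null;python3 -c "from h import *;pr()"
```

```text
t 4.48 along 2.7 lat -0.2 mm  Falong -2.1 Flat -0.1 Fz -0.0 z 24.5 ang 18.3 w 19.1 tilt [0.009 0.004]
t 4.98 along 6.4 lat -0.5 mm  Falong -1.4 Flat -0.4 Fz -0.2 z 24.4 ang 18.3 w 19.2 tilt [0.009 0.003]
t 5.32 along 9.1 lat -0.6 mm  Falong -2.9 Flat -0.2 Fz -0.1 z 24.4 ang 18.3 w 19.7 tilt [0.009 0.003]
```

```bash
python3 -m inch '[[[0,0.005,0.06,0,0.15],[0,0.005,0.06,0,0.15],[0,0.005,0.06,0,0.15],[0,0.005,0.06,0,0.15],[0,0.005,0.06,0,0.15],[0,0.005,0.06,0,0.15]]]' >/dev/null;python3 -c "from h import *;pr()"
python3 -m inch '[[[0,0.005,0.06,0,0.15],[0,0.005,0.06,0,0.15],[0,0.005,0.06,0,0.15],[0,0.005,0.06,0,0.15],[0,0.005,0.06,0,0.15],[0,0.005,0.06,0,0.15]]]'>/dev/null;python3 -c "from h import *;pr()"
```

```text
t 5.82 along 12.2 lat -1.1 mm  Falong -2.7 Flat -1.2 Fz 0.3 z 24.1 ang 18.3 w 19.7 tilt [0.007 0.002]
t 6.32 along 16.0 lat -1.1 mm  Falong -2.8 Flat 0.8 Fz -0.6 z 24.1 ang 18.3 w 19.5 tilt [0.006 0.001]
```

```bash
python3 -m inch '[[[0,0.005,0.06,0,0.15],[0,0.005,0.06,0,0.15],[0,0.005,0.06,0,0.15],[0,0.005,0.06,0,0.15]]]' >/dev/null;python3 -c "from h import *;pr()"
python3 -m inch '[[[0,0.005,0.06,0,0.15],[0,0.005,0.06,0,0.15],[0,0.005,0.06,0,0.15]]]'>/dev/null;python3 -c "from h import *;pr()"
python3 -m inch '[[[0,0.005,0.06,0,0.15],[0,0.005,0.06,0,0.15],[0,0.005,0.06,0,0.15]]]'>/dev/null;python3 -c "from h import *;pr()"
```

```text
t 6.65 along 18.7 lat -0.9 mm  Falong -2.8 Flat 0.1 Fz 0.7 z 24.0 ang 18.3 w 19.7 tilt [0.006 0.002]
t 6.90 along 20.8 lat -0.8 mm  Falong -2.8 Flat 0.2 Fz 0.0 z 24.0 ang 18.3 w 19.5 tilt [0.006 0.002]
t 7.15 along 22.8 lat -0.7 mm  Falong -3.5 Flat 0.1 Fz -0.2 z 24.0 ang 18.3 w 19.6 tilt [0.006 0.002]
```

```bash
python3 -m inch '[[[0,0.002,0.06,0,0.15],[0,0.002,0.06,0,0.15],[0,0.002,0.06,0,0.15],[0,0.002,0.06,0,0.15]]]' >/dev/null;python3 -c "from h import *;pr()"
python3 -m inch '[[[0,0.002,0.06,0,0.15],[0,0.002,0.06,0,0.15],[0,0.002,0.06,0,0.15],[0,0.002,0.06,0,0.15]]]'>/dev/null;python3 -c "from h import *;pr()"
python3 -m inch '[[[0,0.002,0.06,0,0.15],[0,0.002,0.06,0,0.15],[0,0.002,0.06,0,0.15],[0,0.002,0.06,0,0.15]]]'>/dev/null;python3 -c "from h import *;pr()"
```

```text
t 7.48 along 25.5 lat -0.5 mm  Falong -2.6 Flat -0.3 Fz -1.0 z 24.0 ang 18.3 w 19.6 tilt [0.006 0.002]
t 7.82 along 28.3 lat -0.4 mm  Falong -3.2 Flat 0.1 Fz -0.2 z 24.0 ang 18.3 w 19.3 tilt [0.006 0.002]
t 8.15 along 31.0 lat -0.3 mm  Falong -1.7 Flat 0.3 Fz -0.3 z 24.0 ang 18.3 w 19.2 tilt [0.006 0.002]
```

```bash
python3 -m inch '[[[0,0,0.06,0,0.15],[0,0,0.06,0,0.15],[0,0,0.06,0,0.15],[0,0,0.06,0,0.15],[0,0,0.06,0,0.15]]]' >/dev/null;python3 -c "from h import *;pr()"
python3 -m inch '[[[0,0,0.06,0,0.15],[0,0,0.06,0,0.15],[0,0,0.06,0,0.15],[0,0,0.06,0,0.15],[0,0,0.06,0,0.15]]]' >/dev/null;python3 -c "from h import *;pr()"
python3 -m inch '[[[0,0,0.06,0,0.15],[0,0,0.06,0,0.15],[0,0,0.06,0,0.15],[0,0,0.06,0,0.15],[0,0,0.06,0,0.15]]]' >/dev/null;python3 -c "from h import *;pr()"
```

```text
t 8.57 along 34.3 lat -0.4 mm  Falong -1.6 Flat -0.1 Fz -0.1 z 24.0 ang 18.3 w 19.4 tilt [0.006 0.002]
t 8.98 along 37.7 lat -0.5 mm  Falong -1.8 Flat -0.5 Fz -0.1 z 23.9 ang 18.3 w 19.5 tilt [0.006 0.002]
t 9.40 along 41.0 lat -0.5 mm  Falong -2.4 Flat -0.4 Fz -0.0 z 23.9 ang 18.3 w 19.5 tilt [0.006 0.002]
```

```bash
python3 - <<'E'
from h import *
im=camera("scene");a=im[150:300,220:420,::-1];cv2.imwrite("pics/s2.png",cv2.resize(a,None,fx=3,fy=3,interpolation=cv2.INTER_CUBIC));pr()
E
```

```text
t 9.45 along 41.2 lat -0.4 mm  Falong -2.7 Flat -0.8 Fz -0.6 z 23.9 ang 18.3 w 19.3 tilt [0.006 0.002]
```

View pics/s2.png

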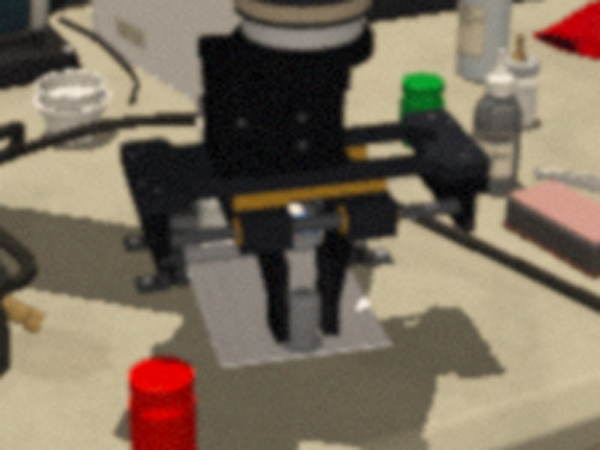

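The knob is between the fingers at crop (303,315), the plate is drawn well out, and the stand and jars are still behind the gripper. I'll keep going.

```bash
python3 -m inch '[[[0,0.001,0.06,0,0.15],[0,0.001,0.06,0,0.15],[0,0.001,0.06,0,0.15],[0,0.001,0.06,0,0.15],[0,0.001,0.06,0,0.15]]]' >/dev/null;python3 -c "from h import *;pr()"
python3 -m inch '[[[0,0.001,0.06,0,0.15],[0,0.001,0.06,0,0.15],[0,0.001,0.06,0,0.15],[0,0.001,0.06,0,0.15],[0,0.001,0.06,0,0.15]]]' >/dev/null;python3 -c "from h import *;pr()"
python3 -m inch '[[[0,0.001,0.06,0,0.15],[0,0.001,0.06,0,0.15],[0,0.001,0.06,0,0.15],[0,0.001,0.06,0,0.15],[0,0.001,0.06,0,0.15]]]' >/dev/null;python3 -c "from h import *;pr()"
python3 -m inch '[[[0,0.001,0.06,0,0.15],[0,0.001,0.06,0,0.15],[0,0.001,0.06,0,0.15],[0,0.001,0.06,0,0.15],[0,0.001,0.06,0,0.15]]]' >/dev/null;python3 -c "from h import *;pr()"
```

```text
t 9.87 along 44.4 lat -0.6 mm  Falong -2.2 Flat -0.9 Fz -0.5 z 23.9 ang 18.3 w 19.7 tilt [0.006 0.002]
t 10.28 along 48.2 lat -0.3 mm  Falong -1.1 Flat 0.0 Fz -0.4 z 23.9 ang 18.3 w 19.4 tilt [0.007 0.003]
t 10.70 along 53.0 lat 0.8 mm  Falong -0.1 Flat -0.1 Fz -1.1 z 24.2 ang 18.3 w 19.4 tilt [0.009 0.005]
t 11.12 along 56.6 lat 0.8 mm  Falong -1.0 Flat 0.5 Fz -1.4 z 24.2 ang 18.3 w 19.4 tilt [0.009 0.005]
```

```bash
python3 -m inch '[[[0,-0.008,0.06,0,0.15],[0,-0.008,0.06,0,0.15],[0,-0.008,0.06,0,0.15],[0,-0.008,0.06,0,0.15],[0,-0.008,0.06,0,0.15]]]' >/dev/null;python3 -c "from h import *;pr()"
python3 -m inch '[[[0,-0.004,0.06,0,0.15],[0,-0.004,0.06,0,0.15],[0,-0.004,0.06,0,0.15],[0,-0.004,0.06,0,0.15],[0,-0.004,0.06,0,0.15]]]' >/dev/null;python3 -c "from h import *;pr()"
python3 -m inch '[[[0,-0.002,0.06,0,0.15],[0,-0.002,0.06,0,0.15],[0,-0.002,0.06,0,0.15],[0,-0.002,0.06,0,0.15],[0,-0.002,0.06,0,0.15]]]' >/dev/null;python3 -c "from h import *;pr()"
```

```text
t 11.53 along 59.8 lat 0.3 mm  Falong -1.4 Flat -0.1 Fz -0.1 z 24.2 ang 18.3 w 19.4 tilt [0.009 0.005]
t 11.95 along 63.2 lat 0.1 mm  Falong -0.3 Flat -0.5 Fz -1.5 z 24.2 ang 18.3 w 19.5 tilt [0.009 0.005]
t 12.37 along 66.7 lat 0.0 mm  Falong -0.4 Flat -0.1 Fz -0.5 z 24.2 ang 18.3 w 19.9 tilt [0.009 0.006]
```

```bash
for i in 1; do python3 -m inch '[[[0,-0.002,0.06,0,0.15],[0,-0.002,0.06,0,0.15],[0,-0.002,0.06,0,0.15],[0,-0.002,0.06,0,0.15],[0,-0.002,0.06,0,0.15],[0,-0.002,0.06,0,0.15]]]' >/dev/null;python3 -c "from h import *;pr()"; done
python3 -m inch '[[[0,-0.002,0.06,0,0.15],[0,-0.002,0.06,0,0.15],[0,-0.002,0.06,0,0.15],[0,-0.002,0.06,0,0.15],[0,-0.002,0.06,0,0.15],[0,-0.002,0.06,0,0.15]]]' >/dev/null;python3 -c "from h import *;pr()"
python3 -m inch '[[[0,-0.002,0.06,0,0.15],[0,-0.002,0.06,0,0.15],[0,-0.002,0.06,0,0.15],[0,-0.002,0.06,0,0.15],[0,-0.002,0.06,0,0.15],[0,-0.002,0.06,0,0.15]]]' >/dev/null;python3 -c "from h import *;pr()"
python3 -m inch '[[[0,-0.002,0.06,0,0.15],[0,-0.002,0.06,0,0.15],[0,-0.002,0.06,0,0.15],[0,-0.002,0.06,0,0.15],[0,-0.002,0.06,0,0.15],[0,-0.002,0.06,0,0.15]]]' >/dev/null;python3 -c "from h import *;pr()"
```

```text
t 12.87 along 71.0 lat -0.0 mm  Falong -0.5 Flat -0.1 Fz -0.6 z 24.3 ang 18.3 w 19.2 tilt [0.009 0.006]
t 13.37 along 75.0 lat -0.2 mm  Falong 0.2 Flat -0.2 Fz -1.0 z 24.3 ang 18.3 w 19.6 tilt [0.01  0.006]
t 13.87 along 79.0 lat -0.4 mm  Falong -1.3 Flat 0.1 Fz -1.2 z 24.3 ang 18.3 w 19.7 tilt [0.009 0.006]
t 14.37 along 83.0 lat -0.6 mm  Falong 0.2 Flat -0.3 Fz -1.0 z 24.3 ang 18.3 w 19.5 tilt [0.009 0.006]
```

```bash
python3 -m inch '[[[0,0,0.06,0,0.15],[0,0,0.06,0,0.15],[0,0,0.06,0,0.15],[0,0,0.06,0,0.15],[0,0,0.06,0,0.15],[0,0,0.06,0,0.15],[0,0,0.06,0,0.15],[0,0,0.06,0,0.15]]]' >/dev/null;python3 -c "from h import *;pr()"
python3 -m inch '[[[0,0,0.1,0,0.15],[0,0,0.1,0,0.15],[0,0,0.1,0,0.15],[0,0,0.1,0,0.15],[0,0,0.1,0,0.15],[0,0,0.1,0,0.15],[0,0,0.1,0,0.15],[0,0,0.1,0,0.15]]]' >/dev/null;python3 -c "from h import *;pr()"
python3 -m inch '[[[0,0,0.1,0,0.15],[0,0,0.1,0,0.15],[0,0,0.1,0,0.15],[0,0,0.1,0,0.15],[0,0,0.1,0,0.15],[0,0,0,0,0.15]]]' >/dev/null;python3 -c "from h import *;pr()"
python3 - <<'E'
from h import *
a=camera("top")[170:290,300:460,::-1];b=camera("scene")[150:300,220:420,::-1]
f=lambda q:cv2.resize(q,(600,450) if q is b else (600,450),interpolation=cv2.INTER_CUBIC)
cv2.imwrite("pics/m3.png",cv2.resize(np.hstack([f(a),f(b)]),(800,300),interpolation=cv2.INTER_AREA))
E
```

```text
t 15.03 along 88.8 lat -0.3 mm  Falong -0.2 Flat 0.7 Fz -1.3 z 24.2 ang 18.2 w 19.4 tilt [0.01  0.007]
t 15.70 along 97.7 lat -0.3 mm  Falong 0.3 Flat -2.2 Fz -2.0 z 24.3 ang 18.2 w 19.2 tilt [0.01  0.007]
t 16.20 along 103.6 lat -0.3 mm  Falong 1.2 Flat -0.2 Fz -1.6 z 24.3 ang 18.2 w 19.7 tilt [0.01  0.007]
```

View pics/m3.png

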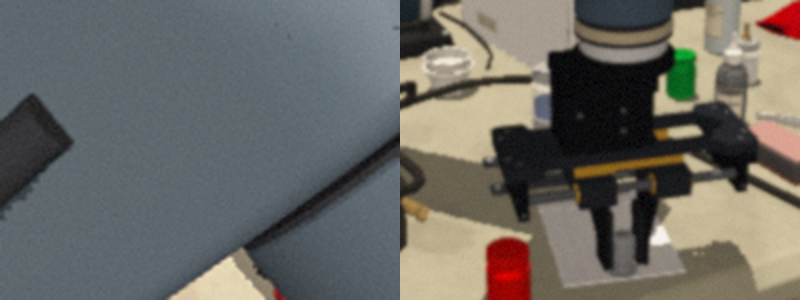

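The top view is blocked by the arm. The scene view shows the plate out with the knob gripped and a jar still standing behind. Next I lower about 3 mm and release.

```bash
python3 -m inch '[[[0.1,0,0,0,0.15],[0.1,0,0,0,0.15],[0.05,0,0,0,0.15],[0,0,0,0,0.15]]]' >/dev/null;python3 -c "from h import *;pr()"
python3 - <<'E'
from h import *
a=camera("wrist")[:,:,::-1];cv2.imwrite("pics/w4.png",a)
E
```

```text
t 16.63 along 103.6 lat -0.0 mm  Falong 0.4 Flat -0.2 Fz -0.8 z 21.9 ang 18.2 w 19.0 tilt [0.011 0.008]
```

View pics/w4.png

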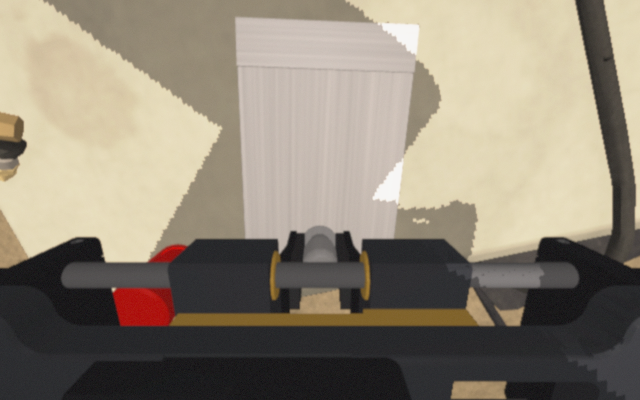

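The bevelled rear of the plate is fully out (rear edge at row ~20) and the stand is out of frame. Now a last small lowering and the release.

```bash
python3 -m inch '[[[0.04,0,0,0,0.15],[0.04,0,0,0,0.15],[0,0,0,0,0.15]]]' >/dev/null;python3 -c "from h import *;pr()"
python3 -m inch '[[[0,0,0,0,0.25],[0,0,0,0,0.3],[0,0,0,0,0.38],[0,0,0,0,0.45],[0,0,0,0,0.45]]]' 3 >/dev/null;python3 -c "from h import *;pr()"
```

```text
t 16.93 along 103.6 lat -0.0 mm  Falong 0.0 Flat -0.2 Fz -1.5 z 22.0 ang 18.2 w 19.1 tilt [0.011 0.008]
t 17.35 along 103.6 lat 0.3 mm  Falong 0.3 Flat -0.3 Fz -0.5 z 21.6 ang 18.2 w 36.3 tilt [0.012 0.008]
```

```bash
python3 -m inch '[[[-0.5,0,0,0,0.5],[-1.5,0,0,0,0.5],[-2.5,0,0,0,0.5],[-3,0,0,0,0.5],[-3,0,0,0,0.5],[-3,0,0,0,0.5],[-3,0,0,0,0.5]]]' >/dev/null;python3 -c "from h import *;pr()"
python3 -m inch '[[[-1,-1.5,3,0,0.5],[-1,-1.5,3,0,0.5],[-1,-1.5,3,0,0.5],[-1,-1.5,3,0,0.5],[-1,-1.5,3,0,0.5],[-1,-1.5,3,0,0.5],[-1,-1.5,3,0,0.5],[0,0,0,0,0.5]]]'
python3 - <<'E'
from h import *
a=camera("top");b=camera("scene");cv2.imwrite("pics/top5.png",a[:,:,::-1]);cv2.imwrite("pics/sc5.png",b[:,:,::-1])
f=lambda q:cv2.resize(q[:,:,::-1],(400,300),interpolation=cv2.INTER_CUBIC)
cv2.imwrite("pics/m5.png",np.hstack([f(a[170:290,300:460]),f(b[150:300,220:420])]))
E
```

```text
t 17.93 along 99.4 lat -6.1 mm  Falong 0.6 Flat 1.2 Fz 0.5 z 186.7 ang 18.3 w 43.7 tilt [-0.004 -0.003]
time: 18.6
position: [0.2481, -0.5362, 0.273]
tool_rot: [-0.57, -0.411, 0.573, -0.423]
ft_force: [0.3, -0.0, -0.0]
grip_width: 0.0437
```

View pics/m5.png

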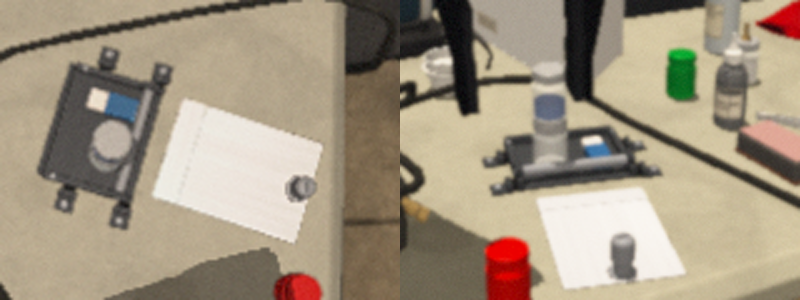

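```bash
python3 - <<'E'
from h import *
P=lambda u,v,z:onplane("top",(300+(u+.5)/2.5-.5,170+(v+.5)/2.5-.5),z)
k=P(301,186,.034);j=P(112,138,.107);print("knob",k,"jar",j,"d",np.linalg.norm((k-j)[:2]))
a=np.radians(17.8);d=np.array([-np.sin(a),-np.cos(a),0])
A,B,F,E2=P(183,99,.002),P(153,195,.002),P(159,90,.012),P(133,190,.012)
print("gap at two sides",(A-F)@d,(B-E2)@d,"plate corners front",P(322,143,.003),P(296,242,.003))
# stack upright in scene: columns of lid tops vs base
c=camera_info("scene");print(cv2.projectPoints(np.array([[j[0],j[1],z] for z in(.003,.055,.107)]),np.array(c["rvec"]),np.array(c["tvec"]),np.array(c["camera_matrix"]),np.array(c["dist"]))[0][:,0].round(1), "in view px: top",(220+148/2,150+70/2),"base",(220+150/2,150+160/2))
E
```

```text
knob [ 0.42040449 -0.36286251  0.034     ] jar [ 0.45933309 -0.18639896  0.107     ] d 0.180706452014651
gap at two sides 0.02503244831201648 0.01993311882330451 plate corners front [ 0.46358345 -0.39428725  0.003     ] [ 0.37057653 -0.36239758  0.003     ]
[[294.1 231.8]
 [293.7 207.7]
 [293.2 182.4]] in view px: top (294.0, 185.0) base (295.0, 230.0)
```

```bash
python3 -c "from rig import robot;print(robot.hand_in())"
```

```text
the job is handed in; nothing more can be done
None
```

I drew the plate about 104 mm out from under the jars by its knob, lowered it about 3 mm to the table, let go and backed away. I handed the job in at about 18.7 s of the 62 s allowed.

- **Pull:** I followed the rails about 17.8° off the base frame's −y axis, at about 8 mm/s. Readings along the rails stayed within about 3.5 N, and sideways within 1.2 N while the plate was in the rails. One 2.2 N sideways reading came after it was clear, and it passed. I could not read the guides' own shift, but these forces are well under the 9 N limit.
- **One jump:** at about 50 mm of draw the tool moved about 1 mm sideways as the drag fell, which I took to be the jars sliding off the plate. I eased it back; there was no rise in force.
- **Final camera check:** the knob is about 181 mm from the lower jar (174 needed), and the plate is about 20–25 mm clear of the stand. Its front corner is about 20 mm from the table edge. The two jars stand upright one on the other behind the roller, the eraser is in the stand, and the bystanders in view look unmoved.
- **Not measured:** that the plate lies flat is judged only by eye from the pictures. The top view was blocked by the arm just before the release, so I used the wrist camera there instead.

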